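# Find the heavy side of an extraction-fan wheel

## Robot

A 7-joint arm with a two-finger parallel gripper is mounted at the origin on the work surface. World frame = base frame: x ahead of the robot, y to its left, z up, the work surface at z = 0. Lengths are in m, angles in rad, forces in N, time in s.
With the tool pointing down it reaches from about 0.35 to 0.9 m from the base axis. Payload 7.2 kg.
Tool frame: the origin (TCP) lies midway between the tips of the shut fingers; the grasp point (between the pads) lies 19 mm behind it; y points along the fingers, x is the direction in which the jaws open and shut, and the axes are right-handed (so a half turn about y gives the same grasp; the last joint's range is limited). The gripper opens to 88 mm and grips with 3 to 60 N. Pads are 20 mm wide; open, the fingers measure 115 mm over their backs; the gripper's body (75 mm by 178 mm) begins 61 mm behind the grasp point.
Start: joints at [1.158, 0.411, -0.013, 1.596, 0.006, 1.134, -0.082], TCP at [0.211, -0.588, 0.202] pointing down, gripper open.
Joint ranges: [-2.95, 2.95], [-0.29, 1.99], [-1.47, 1.44], [0.14, 2.54], [-1.03, 4.17], [0.13, 1.85], [-2.86, 2.86]. Speed limits (rad/s): [2.39, 2.39, 3.01, 3.01, 3.14, 3.14, 3.14].

## Interface

Orientations are given as a rotation vector (axis times angle).
In Python, from plant import ctrl, optics, sign_off, outline_of gives the robot as it stands. The module is installed in compiled form; this text tells all that it offers.
- The arm moves only by the tool step_arm, never from a script. Its argument "deltas" is a list of rows, each a list of 2 entries, a list of its own where there are three numbers: the shift along the tool's x, y, z in m, then the turn about the tool's y in degrees. A call has 1 to 20 rows; each row is the pose to reach, as a shift and turn from the pose measured when the call began, along the tool's axes at that moment; what a row does not reach only later rows make up. A row lasts 1/10 s, in which the tool goes at most 50 mm and 8.59 degrees, less where a joint would pass 70% of its speed; a pose out of reach is approached as far as the arm can. A call with a gripper value outside its range is refused whole. "fingers" is the finger opening in m, from 0 to 0.0878, set as the call begins (left out, the last holds). The fingers move at their own pace and stop on an object; the grip force is fixed at half the most. Time passes only in rows, so rows that repeat a pose let the fingers close. It gives the time, the measured TCP pose, the force and the opening at its end, in the units of the state.
- ctrl.sense(): the state, without advancing time (a new reading comes with each control period).
- optics.grab_frame(name): name is "scene" or "top"; returns (picture, depth): 384x512x3 uint8, red, green, blue; 384x512 float32, m along the optical axis (not along the pixel's ray), 0 where there is no reading.
- optics.camera_model(name): a dict with "mtx" (3x3 intrinsics, pixels), "distortion" ([k1, k2, p1, p2, k3] as OpenCV has them; the pictures are not rectified), "R" (3x3) and "t" (3): a world point X has camera coordinates R X + t. Camera axes: x right, y down, z forward; pixel columns grow to the right and rows downward; lengths in m; the calibration is good to about 2 mm. A picture is of the moment at which its call begins. camera_model takes no time and is no camera call.
- sign_off(): hands the job in, once; it reports no verdict.
Trained networks look in the newest picture that a camera, given by its name, has taken for a name from the list of things; names that differ only in an ending like _2 or _b are one class to them, and where a whole thing is asked for, a point or a joint stands for the part that bears it (a point fixed in the world has none). Each returns a list of dicts, best first, with "confidence" (0 to 1); they miss things now and then, are a little off and sometimes report something else, mostly with a low value. They report only what shows in the picture. A call takes as long as a camera call.
- outline_of(camera, query): "region" (384x512 bool, what is visible of it) and "uv" ([column, row] in pixels, amid what is visible of it).
The state is a dict: "clock": time; "q": joint angles; "joint_vel": joint speeds; "effort": joint torques, N m; "ee_pos": TCP position; "ee_rot": TCP orientation; "ft_force": force on the tool from outside, world axes, zero at the start; "torque": the same for the moment, N m; "finger_gap": finger opening in m.
Only numpy, scipy, OpenCV 4.12 (cv2) and the standard library are available. Lean on these libraries where they do the work, as an engineer would, in place of code of your own. Each camera call takes 0.05 s, during which the arm holds its last target.

## Task

The fan wheel of the fume extractor is out of balance: dust has packed hard inside its hollow back plate, where you cannot see it. Turn the wheel by hand so that its heavy side is lifted well away from the bottom, let it roll back and feel where it wants to hang - the bearing seals drag, so it stops short of the true bottom, on whichever side it comes down from. Then bring the heavy side straight down and finish with the wheel still gripped and held there, so that I can chalk its lowest point; leave the things lying around it alone.

Things in the scene. Friction and masses are not known exactly. Their poses are not given: they have to be found in the camera images.
- axle (a point): centre of the fan wheel, on the shaft axis, 150 mm above the table; fixed to the pedestal, does not turn. x: level, along the shaft, out of the inlet side (away from bearings and robot); y level, square to the shaft; z up. Aluminium wheel, about 1 kg, 210 mm across, 50 mm wide along the shaft (25 mm either side of this point).
- rim_top (a point): point 90 mm straight above axle, where the upper rim passes; fixed, does not turn; axes as axle. The wheel's outer faces (back plate to the robot, ring shroud on the inlet side) are flat and 50 mm apart from 58 to 105 mm radius, all round, so the rim can be pinched along x anywhere on its upper part; nearer the axis a collar stands out 12 mm on the inlet side.
- pedestal (a point): middle of the green bearing pedestal under the shaft, at table height; axes as axle. Fixed and heavy. It reaches 75 mm along x and 90 mm along y either way; its two pillow blocks, up to 193 mm above the table, begin 45 mm behind the wheel's back plate, towards the robot.
- impeller (a joint): turn of the wheel, rad, endless; 0 with the yellow mark at the top, growing right-handed about axle x (mark from the top towards axle -y). The hidden heavy side, unrelated to the mark, pulls with 0.07-0.18 N m when level with the shaft; the bearings drag 0.042 N m plus 0.06 per rad/s. Let go, it creeps for up to 5 s and stops 14-36 deg before the bottom, alike from both sides; nearer, or as near the top, it stays put.
- mark (a point): yellow paint mark on the wheel at the rim, 105 mm from the shaft axis and midway across the width; 18 mm wide, painted across the rim and 46 mm down both outer faces; turns with the wheel. It only shows how far the wheel has turned, not the heavy side.
- cone_center (a point): bystander: centre (half-way up) of the loose aluminium inlet cone, a flared ring 120 mm across and 45 mm high standing on the table
- can_center (a point): bystander: centre (half-way up) of a white marking-paint can with a yellow band and cap, 66 mm across, 160 mm high, standing on the table
- spanner: bystander: steel spanner lying on the table beyond the wheel; origin on its underside at about its middle, x along it

How it is judged:
By the outcome, as a careful person would: the job done as asked, in the order asked, and still so for the second after the job is handed in, while the arm keeps its last pose, push and grip.
It also fails if it takes over 72 s, if anything falls off the work surface, if the arm or the gripper's body presses on something with over 40 N, if the wrist force passes 120 N, or if a joint passes its speed limit or range.

## Working session

There is one attempt and no reset: what is moved stays moved. The work goes in short steps, Python scripts to look and compute and a tool call to move; the robot and the scene stay as the last step left them, time stands still between calls to the robot, and variables do not carry over. Pictures are saved under pics/ and viewed, and the job is handed in when it is done.

Besides the shell and the picture viewer there is one more tool, called after "Call:" as name(argument=value, ...) on one line, values as JSON. step_arm: Moves the arm, as the interface text tells. Its arguments: {"type":"object","properties":{"deltas":{"type":"array","items":{"type":"array"}},"fingers":{"type":"number"}},"required":["deltas"]}

```bash
mkdir -p pics
cat > h.py <<'E'
import numpy as np, cv2
from plant import ctrl, optics, sign_off, outline_of
from scipy.spatial.transform import Rotation as Ro
def snap(n,f):
    p,d=optics.grab_frame(n); cv2.imwrite('pics/'+f+'.png',p[:,:,::-1]); return p,d
def world(n,d,mask=None,uv=None):
    m=optics.camera_model(n)
    if uv is None:
        r,c=np.nonzero(mask&(d>0)); uv=np.c_[c,r].astype(float)
    z=d[uv[:,1].astype(int),uv[:,0].astype(int)]
    u=cv2.undistortPoints(uv.reshape(-1,1,2).astype(float),m['mtx'],np.array(m['distortion'])).reshape(-1,2)
    X=np.c_[u*z[:,None],z]
    return (X-m['t'])@m['R']
E
python3 - <<'E'
from h import *
s=ctrl.sense(); print(s)
print(Ro.from_rotvec(s['ee_rot']).as_matrix().round(3))
for n in ['scene','top']:
    p,d=snap(n,n+'0')
    m=optics.camera_model(n); print(n,-m['R'].T@m['t'],m['mtx'])
    for q in ['impeller','mark','pedestal','cone_center','can_center','spanner']:
        for o in outline_of(n,q)[:2]:
            X=world(n,d,o['region'])
            print(q,round(o['confidence'],2),o['uv'],o['region'].sum(),np.median(X,0).round(3),X.min(0).round(3),X.max(0).round(3))
print(ctrl.sense()['clock'])
E
```

```text
{'clock': 0.0, 'q': array([ 1.15783143,  0.41189367, -0.01269427,  1.5970467 ,  0.00561913,
        1.13430681, -0.08219205]), 'joint_vel': array([ 0.00040315, -0.00139854, -0.00077918,  0.00116075, -0.00109868,
        0.0019204 ,  0.00041728]), 'effort': array([ 2.20570480e-03, -5.87958705e+01,  6.43062852e-01, -2.91078919e+01,
       -5.37092064e-02,  1.82027259e-02,  1.96935162e-04]), 'ee_pos': array([ 0.21099112, -0.58772915,  0.20101201]), 'ee_rot': array([-1.35198002,  0.95261191, -0.95029761]), 'ft_force': array([-0.15779909,  0.11998801, -0.17667051]), 'torque': array([ 0.00626331,  0.01240064, -0.03136583]), 'finger_gap': 0.08801130891807929}
[[ 0.338 -0.001  0.941]
 [-0.941  0.001  0.338]
 [-0.002 -1.    -0.   ]]
scene [1.13481545 0.5404401  1.20368644] [[480.33781122   0.         257.20625568]
 [  0.         480.33781122 189.79900478]
 [  0.           0.           1.        ]]
impeller 0.56 [284.6, 173.3] 3697 [0.53  0.009 0.183] [ 0.314 -0.222 -0.003] [0.576 0.107 0.257]
mark 0.62 [283.2, 174.6] 3569 [0.53  0.009 0.184] [ 0.369 -0.209 -0.004] [0.576 0.107 0.257]
pedestal
[... 463 characters left out ...]
peller 0.73 [258.7, 235.9] 2951 [ 0.515 -0.008  0.2  ] [ 0.312 -0.12  -0.001] [0.57  0.102 0.258]
mark 0.95 [257.2, 234.8] 3123 [ 0.514 -0.01   0.197] [ 0.269 -0.123 -0.002] [0.576 0.121 0.258]
pedestal 0.75 [265.2, 261.8] 7148 [ 0.44  -0.021  0.158] [ 0.269 -0.143 -0.003] [0.574 0.102 0.258]
cone_center 0.82 [356.9, 218.4] 808 [ 0.541 -0.288  0.016] [ 0.481 -0.361 -0.002] [ 0.598 -0.251  0.052]
can_center 0.89 [101.0, 198.7] 1094 [0.605 0.357 0.132] [ 0.575  0.341 -0.003] [0.653 0.413 0.166]
spanner 0.83 [282.6, 131.9] 396 [ 0.779 -0.086  0.008] [ 0.742 -0.177 -0.   ] [ 0.817 -0.009  0.015]
spanner 0.2 [257.2, 234.9] 2876 [ 0.515 -0.008  0.202] [ 0.314 -0.12  -0.001] [0.57  0.102 0.258]
0.7
```

Run:
```python
import cv2
for n in ['scene0','top0']:
    i=cv2.imread(f'pics/{n}.png'); cv2.imwrite(f'pics/{n}c.png',cv2.resize(i[90:330,130:390] if n=='scene0' else i[120:360,60:420],None,fx=2.2,fy=2.2,interpolation=cv2.INTER_CUBIC))
```

```text
(no output)
```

View pics/scene0c.png

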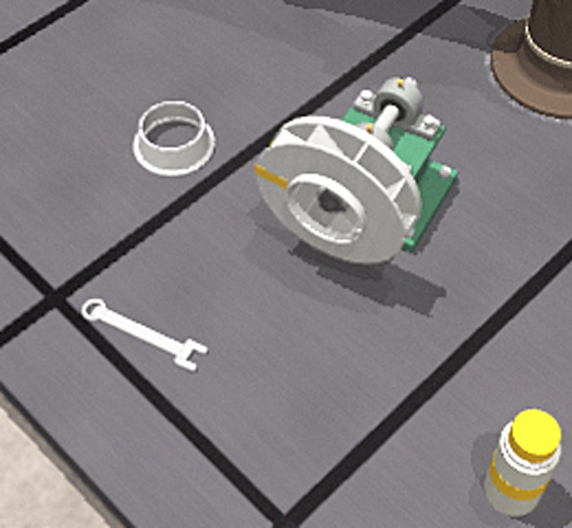

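View pics/top0c.png

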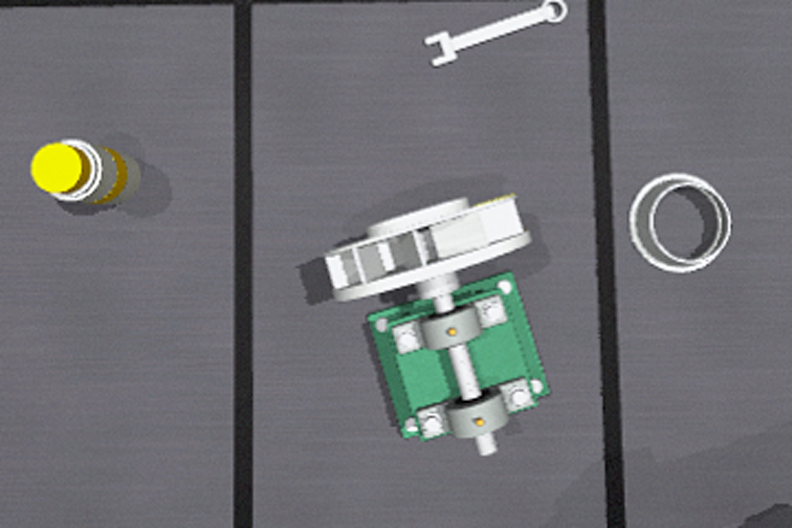

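```bash
cat >> h.py <<'E'
from scipy.optimize import least_squares
def near(n,d,c=(0.53,0.0),r=0.16,zmin=0.06,zmax=0.27):
    X=world(n,d,np.ones(d.shape,bool)); k=(np.hypot(X[:,0]-c[0],X[:,1]-c[1])<r)&(X[:,2]>zmin)&(X[:,2]<zmax)
    rr,cc=np.nonzero(d>0); return X[k],np.c_[cc,rr][k]
def local(X,p):
    c,s=np.cos(p[2]),np.sin(p[2]); e=X-np.array([p[0],p[1],0.15])
    return np.c_[e[:,0]*c+e[:,1]*s,-e[:,0]*s+e[:,1]*c,e[:,2]]
E
python3 - <<'E'
from h import *
ps,ds=snap('scene','s1'); pt,dt=snap('top','t1')
A,_=near('scene',ds); B,_=near('top',dt)
p=np.array([0.53,0.0,0.26])
for it in range(6):
    La=local(A,p); ra=np.hypot(La[:,1],La[:,2]); tol=[.02,.012,.008,.006,.005,.005][it]
    F=A[(abs(La[:,0]-.025)<tol)&(ra>.06)&(ra<.10)]
    def rimsel(X):
        L=local(X,p); r=np.hypot(L[:,1],L[:,2]); return X[(abs(r-.105)<tol)&(abs(L[:,0])<.028)]
    Rb=np.vstack([rimsel(A),rimsel(B)])
    Lb=local(B,p); rb=np.hypot(Lb[:,1],Lb[:,2])
    def res(q):
        a=local(F,q)[:,0]-.025; l=local(Rb,q); 
        return np.r_[a,np.hypot(l[:,1],l[:,2])-.105]
    p=least_squares(res,p,loss='soft_l1',f_scale=.002).x
    print(p,len(F),len(Rb),np.abs(res(p)).mean())
L=local(B,p); k=(np.hypot(L[:,1],L[:,2])>.098)&(np.hypot(L[:,1],L[:,2])<.11)
print('top rim x range',np.percentile(L[k,0],[1,5,50,95,99]))
# shaft & blocks
for n,d in (('top',dt),):
    X=world(n,d,np.ones(d.shape,bool)); l=local(X,p); k=(l[:,0]<-.05)&(l[:,0]>-.2)&(abs(l[:,1])<.03)&(l[:,2]>-.01)&(l[:,2]<.05)
    print('shaft lateral slope',np.polyfit(l[k,0],l[k,1],1),'max z',l[k,2].max()+.15)
for n,P,d in (('scene',ps,ds),('top',pt,dt)):
    rr,cc=np.nonzero(d>0); X=world(n,d,np.ones(d.shape,bool)); l=local(X,p); c=P[rr,cc].astype(int)
    r=np.hypot(l[:,1],l[:,2]); k=(r>.055)&(r<.112)&(abs(l[:,0])<.032)&(c[:,0]>c[:,2]*1.6)&(c[:,0]>80)
    print(n,k.sum(), l[k].mean(0), np.degrees(np.arctan2(-l[k,1],l[k,2])).round(0)[:40])
E
```

```text
[ 0.5213783  -0.00184388  0.27680204] 1347 2624 0.005534693186271487
[ 0.52104494 -0.00072589  0.27622817] 1337 2322 0.002828535420335455
[ 5.20911914e-01 -2.70109460e-04  2.76825943e-01] 1332 1913 0.001883425455578617
[ 5.20864310e-01 -1.01579485e-04  2.76851168e-01] 1338 1707 0.0015264227000220565
[ 5.20845359e-01 -5.78615591e-05  2.77029556e-01] 1331 1593 0.0013712035161114404
[ 5.20837350e-01 -3.84069198e-05  2.77022580e-01] 1328 1595 0.00137398991627206
top rim x range [-0.02607197 -0.02520298 -0.01562791  0.02241489  0.02328335]
shaft lateral slope [0.00833125 0.00138573] max z 0.19434112978382215
scene 46 [ 0.0257665  -0.07513531 -0.04394803] [115. 114. 116. 115. 114. 116. 115. 119. 119. 117. 118. 118. 114. 117.
 116. 114. 115. 121. 121. 120. 118. 120. 120. 121. 121. 119. 121. 122.
 123. 121. 121. 124. 123. 121. 125. 123. 122. 125. 125. 123.]
top 0 [nan nan nan] []<stdin>:26: RuntimeWarning: Mean of empty slice.
  ret = um.true_divide(
```

```bash
cat >> h.py <<'E'
P0=np.array([0.5208,0.0,0.277])
def proj(n,L):
    c,s=np.cos(P0[2]),np.sin(P0[2]); X=np.c_[L[:,0]*c-L[:,1]*s+P0[0],L[:,0]*s+L[:,1]*c+P0[1],L[:,2]+.15]
    m=optics.camera_model(n); return cv2.projectPoints(X,cv2.Rodrigues(m['R'])[0],m['t'],m['mtx'],np.array(m['distortion']))[0].reshape(-1,2)
def yellow(P):
    c=P.astype(np.float32); return (((c[:,:,0]-c[:,:,2])/(c.max(2)+1)>.3)&(c[:,:,0]>70)).astype(np.float32)
def markang(n,P,d,show=False):
    """mark angle on inlet face and rim: angle from top towards -y'"""
    Y=yellow(P); th=np.radians(np.arange(-180,180,.5)); out={}
    m=optics.camera_model(n)
    for name,rs,xs in (('face',np.linspace(.064,.103,14),[.025]),('rim',[.105],np.linspace(-.022,.022,10))):
        acc=np.zeros(len(th))
        for r in rs:
            for x in xs:
                L=np.c_[np.full(len(th),x),-r*np.sin(th),r*np.cos(th)]
                uv=proj(n,L)
                c,s=np.cos(P0[2]),np.sin(P0[2]); X=np.c_[L[:,0]*c-L[:,1]*s+P0[0],L[:,0]*s+L[:,1]*c+P0[1],L[:,2]+.15]
                zc=(X@m['R'].T+m['t'])[:,2]
                v=cv2.remap(Y,uv[:,0].astype(np.float32)[None],uv[:,1].astype(np.float32)[None],cv2.INTER_LINEAR)[0]
                zd=cv2.remap(d,uv[:,0].astype(np.float32)[None],uv[:,1].astype(np.float32)[None],cv2.INTER_NEAREST)[0]
                acc+=v*(abs(zd-zc)<.015)
        acc/=len(rs)*len(xs)
        if acc.max()>.1:
            w=acc*(acc>.3*acc.max()); a=np.angle((w*np.exp(1j*th)).sum()); out[name]=(round(float(np.degrees(a)),1),round(float(acc.max()),2),int((w>0).sum()))
    return out
def look(tag):
    for n in ('scene','top'):
        P,d=snap(n,tag+'_'+n); print(n,markang(n,P,d))
    st()
def st():
    s=ctrl.sense(); R=Ro.from_rotvec(s['ee_rot']).as_matrix()
    g=s['ee_pos']-.019*R[:,1]*1
    print('t',s['clock'],'tcp',s['ee_pos'].round(4),'tipl',local(s['ee_pos'][None],P0)[0].round(4),'graspl',local(g[None],P0)[0].round(4),'F',s['ft_force'].round(1),'T',s['torque'].round(2),'gap',round(s['finger_gap'],4),'q',s['q'].round(2)); print(R.round(3).tolist())
    return s,R
def togo(phi,r,dz=0):
    """deltas in tool frame for grasp at phi deg, r"""
    s,R=st(); f=np.radians(phi); c,t=np.cos(P0[2]),np.sin(P0[2]); y=-r*np.sin(f)
    g=np.array([P0[0]-y*t,P0[1]+y*c,.15+r*np.cos(f)-.019+dz])
    yaw=np.degrees(P0[2]-np.arctan2(R[1,0],R[0,0])); print('phi',phi,'target',g.round(3),'delta',(R.T@(g-s['ee_pos'])).round(4),'turn about tool y',-yaw)
E
python3 - <<'E'
from h import *
look('a'); togo(-45,.088,.14)
E
```

```text
scene {'face': (130.2, 0.79, 30), 'rim': (131.7, 0.2, 22)}
top {}
t 0.9 tcp [ 0.2113 -0.5882  0.2019] tipl [-0.4586 -0.4811  0.0519] graspl [-0.4586 -0.4811  0.0709] F [-0.3  0.3 -0.1] T [-0.02 -0.01 -0.01] gap 0.088 q [ 1.16  0.41 -0.01  1.6   0.01  1.13 -0.08]
[[0.338, 0.0, 0.941], [-0.941, -0.0, 0.338], [0.0, -1.0, 0.0]]
t 0.9 tcp [ 0.2113 -0.5882  0.2019] tipl [-0.4586 -0.4811  0.0519] graspl [-0.4586 -0.4811  0.0709] F [-0.3  0.3 -0.1] T [-0.02 -0.01 -0.01] gap 0.088 q [ 1.16  0.41 -0.01  1.6   0.01  1.13 -0.08]
[[0.338, 0.0, 0.941], [-0.941, -0.0, 0.338], [0.0, -1.0, 0.0]]
phi -45 target [0.504 0.06  0.333] delta [-0.511  -0.1314  0.4944] turn about tool y -86.11299705736607
```

Run:
```python
from h import *
i=cv2.imread('pics/a_scene.png'); i=cv2.resize(i,None,fx=4,fy=4,interpolation=cv2.INTER_CUBIC)
for a in range(0,360,30):
    for r in (.058,.105):
        f=np.radians(a); u=proj('scene',np.array([[.025,-r*np.sin(f),r*np.cos(f)]]))[0]*4+1.5
        cv2.circle(i,(int(u[0]),int(u[1])),3,(0,0,255) if a else (0,255,0),-1)
        if r>.1: cv2.putText(i,str(a),(int(u[0]),int(u[1])),0,.6,(255,0,0),1)
cv2.imwrite('pics/ov.png',i[480:880,900:1400])
```

```text
(no output)
```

View pics/ov.png

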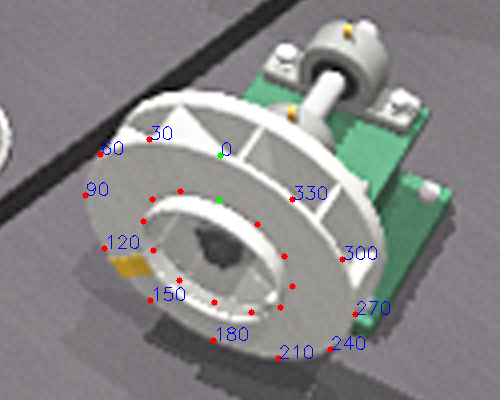

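Call:
step_arm(deltas=[[[0,-0.05,0],0],[[-0.03,-0.1,0.03],0],[[-0.07,-0.13,0.07],-8],[[-0.511,-0.131,0.494],-86.1],[[-0.511,-0.131,0.494],-86.1],[[-0.511,-0.131,0.494],-86.1],[[-0.511,-0.131,0.494],-86.1],[[-0.511,-0.131,0.494],-86.1],[[-0.511,-0.131,0.494],-86.1],[[-0.511,-0.131,0.494],-86.1],[[-0.511,-0.131,0.494],-86.1],[[-0.511,-0.131,0.494],-86.1],[[-0.511,-0.131,0.494],-86.1],[[-0.511,-0.131,0.494],-86.1],[[-0.511,-0.131,0.494],-86.1],[[-0.511,-0.131,0.494],-86.1],[[-0.511,-0.131,0.494],-86.1],[[-0.511,-0.131,0.494],-86.1]], fingers=0.0878)

```text
clock: 2.7
ee_pos: [0.5033, 0.0602, 0.3326]
ee_rot: [-1.56, -0.218, 0.219]
ft_force: [0.2, -0.6, -0.1]
finger_gap: 0.0875
```

Run:
```python
from h import *
look('b'); togo(-45,.088,.0)
i=cv2.imread('pics/b_scene.png');cv2.imwrite('pics/bz.png',cv2.resize(i[90:290,170:370],None,fx=3,fy=3))
for f in ('scene0','s1','a_scene','b_scene'):
    P=cv2.imread(f'pics/{f}.png')[:,:,::-1]; print(f,np.argwhere(yellow(P)[130:215,220:300]).mean(0))
```

```text
scene {'face': (-140.6, 1.0, 30), 'rim': (-142.5, 0.15, 20)}
top {}
t 2.8 tcp [0.5032 0.0583 0.3327] tipl [-0.001   0.0609  0.1827] graspl [-0.001   0.061   0.2017] F [-0.2 -0.   0.3] T [-0.06 -0.07  0.03] gap 0.0876 q [ 0.4   0.18 -0.7   1.64  0.12  1.36 -0.05]
[[0.962, -0.0, -0.272], [0.272, -0.001, 0.962], [-0.001, -1.0, -0.001]]
t 2.8 tcp [0.5032 0.0583 0.3327] tipl [-0.001   0.0609  0.1827] graspl [-0.001   0.061   0.2017] F [-0.2 -0.   0.3] T [-0.06 -0.07  0.03] gap 0.0876 q [ 0.4   0.18 -0.7   1.64  0.12  1.36 -0.05]
[[0.962, -0.0, -0.272], [0.272, -0.001, 0.962], [-0.001, -1.0, -0.001]]
phi -45 target [0.504 0.06  0.193] delta [0.001  0.1395 0.0014] turn about tool y -0.0994277008060447
scene0 [37.07594937 37.39240506]
s1 [47.65       40.91666667]
a_scene [50.39285714 42.94642857]
b_scene [31.60526316 75.90131579]
```

View pics/bz.png

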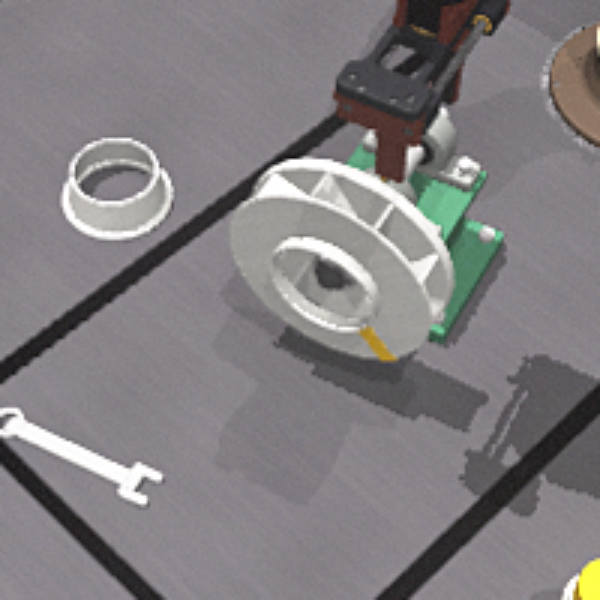

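Call:
step_arm(deltas=[[[0,0,0],0],[[0,0,0],0],[[0,0,0],0],[[0,0,0],0],[[0,0,0],0],[[0,0,0],0],[[0,0,0],0],[[0,0,0],0],[[0,0,0],0],[[0,0,0],0],[[0,0,0],0],[[0,0,0],0],[[0,0,0],0],[[0,0,0],0],[[0,0,0],0]])

```text
clock: 4.3
ee_pos: [0.5032, 0.0584, 0.3327]
ee_rot: [-1.561, -0.216, 0.216]
ft_force: [0.0, -0.1, -0.4]
finger_gap: 0.088
```

Run:
```python
from h import *
look('c')
```

```text
scene {'face': (-140.2, 1.0, 30), 'rim': (-142.2, 0.12, 22)}
top {}
t 4.4 tcp [0.5032 0.0583 0.3327] tipl [-0.001   0.0609  0.1827] graspl [-0.0009  0.0609  0.2017] F [-0.4 -0.6 -0.1] T [ 0.01 -0.12  0.06] gap 0.0878 q [ 0.4   0.18 -0.7   1.64  0.12  1.36 -0.05]
[[0.962, -0.0, -0.272], [0.272, -0.001, 0.962], [-0.001, -1.0, -0.001]]
```

Call:
step_arm(deltas=[[[0,0,0],0],[[0,0,0],0],[[0,0,0],0],[[0,0,0],0],[[0,0,0],0],[[0,0,0],0],[[0,0,0],0],[[0,0,0],0],[[0,0,0],0],[[0,0,0],0]])

```text
clock: 5.4
ee_pos: [0.5032, 0.0583, 0.3327]
ee_rot: [-1.561, -0.216, 0.216]
ft_force: [0.5, 0.7, -1.0]
finger_gap: 0.0879
```

Run:
```python
from h import *
look('d'); togo(55,.088,.14)
```

```text
scene {'face': (-140.2, 1.0, 30)}
top {}
t 5.5 tcp [0.5032 0.0583 0.3327] tipl [-0.001   0.0609  0.1827] graspl [-0.001   0.0609  0.2017] F [0.5 0.7 0.3] T [ 0.   -0.11 -0.01] gap 0.0878 q [ 0.4   0.18 -0.7   1.64  0.12  1.36 -0.05]
[[0.962, -0.0, -0.272], [0.272, -0.001, 0.962], [-0.001, -1.0, -0.001]]
t 5.5 tcp [0.5032 0.0583 0.3327] tipl [-0.001   0.0609  0.1827] graspl [-0.001   0.0609  0.2017] F [0.5 0.7 0.3] T [ 0.   -0.11 -0.01] gap 0.0878 q [ 0.4   0.18 -0.7   1.64  0.12  1.36 -0.05]
[[0.962, -0.0, -0.272], [0.272, -0.001, 0.962], [-0.001, -1.0, -0.001]]
phi 55 target [ 0.541 -0.069  0.321] delta [ 0.0012  0.0113 -0.133 ] turn about tool y -0.10262333111829218
```

Run:
```python
from h import *
togo(-55,.088,0)
r=.088
f0=-55
for lst in ([-52.25+2.75*i for i in range(20)],[2.75+2.75*i for i in range(20)]):
    print([[[0,round(-r*(np.cos(np.radians(f))-np.cos(np.radians(f0)))+0,4),round(-r*(np.sin(np.radians(f))-np.sin(np.radians(f0))),4)],0] for f in lst]); f0=0
```

```text
t 5.5 tcp [0.5032 0.0583 0.3327] tipl [-0.001   0.0609  0.1827] graspl [-0.001   0.0609  0.2017] F [0.5 0.7 0.3] T [ 0.   -0.11 -0.01] gap 0.0878 q [ 0.4   0.18 -0.7   1.64  0.12  1.36 -0.05]
[[0.962, -0.0, -0.272], [0.272, -0.001, 0.962], [-0.001, -1.0, -0.001]]
phi -55 target [0.501 0.069 0.181] delta [0.001  0.1512 0.0113] turn about tool y -0.10262333111829218
[[[0, np.float64(-0.0034), np.float64(-0.0025)], 0], [[0, np.float64(-0.0067), np.float64(-0.0052)], 0], [[0, np.float64(-0.0098), np.float64(-0.008)], 0], [[0, np.float64(-0.0128), np.float64(-0.011)], 0], [[0, np.float64(-0.0157), np.float64(-0.0141)], 0], [[0, np.float64(-0.0184), np.float64(-0.0173)], 0], [[0, np.float64(-0.0209), np.float64(-0.0207)], 0], [[0, np.float64(-0.0233), np.float64(-0.0242)], 0], [[0, np.float64(-0.0255), np.float64(-0.0278)], 0], [[0, np.float64(-0.0276), np.float64(-0.0315)], 0], [[0, np.float64(-0.0294), np.float64(-0.0352)], 0], [[0, np.float64(-0.0311), np.float64(-0.0391)], 0], [[0, np.float64(-0.0326), np.float64(-0.0431)], 0], [[0, np.float64(-0.0339), np.float64(-0.0471)], 0], [[0, n
[... 620 characters left out ...]
loat64(0.0049), np.float64(-0.029)], 0], [[0, np.float64(0.0064), np.float64(-0.033)], 0], [[0, np.float64(0.0081), np.float64(-0.0368)], 0], [[0, np.float64(0.0099), np.float64(-0.0406)], 0], [[0, np.float64(0.012), np.float64(-0.0443)], 0], [[0, np.float64(0.0142), np.float64(-0.0479)], 0], [[0, np.float64(0.0166), np.float64(-0.0514)], 0], [[0, np.float64(0.0191), np.float64(-0.0548)], 0], [[0, np.float64(0.0218), np.float64(-0.058)], 0], [[0, np.float64(0.0247), np.float64(-0.0611)], 0], [[0, np.float64(0.0277), np.float64(-0.0641)], 0], [[0, np.float64(0.0308), np.float64(-0.0669)], 0], [[0, np.float64(0.0341), np.float64(-0.0696)], 0], [[0, np.float64(0.0375), np.float64(-0.0721)], 0]]
```

Call:
step_arm(deltas=[[[0.001,0.03,0.011],0],[[0.001,0.07,0.011],0],[[0.001,0.11,0.011],0],[[0.001,0.14,0.011],0],[[0.001,0.151,0.011],0],[[0.001,0.151,0.011],0]])

```text
clock: 6.1
ee_pos: [0.5005, 0.069, 0.1808]
ee_rot: [-1.56, -0.214, 0.218]
ft_force: [0.2, -0.4, -0.6]
finger_gap: 0.088
```

Call:
step_arm(deltas=[[[0,0,0],0],[[0,0,0],0],[[0,0,0],0],[[0,0,0],0],[[0,0,0],0],[[0,0,0],0],[[0,0,0],0],[[0,0,0],0]], fingers=0.03)

```text
clock: 6.9
ee_pos: [0.5, 0.069, 0.181]
ee_rot: [-1.561, -0.213, 0.219]
ft_force: [-6.1, -0.2, 5.2]
finger_gap: 0.0499
```

Run:
```python
from h import *
look('e')
```

```text
scene {'face': (-138.2, 1.0, 33)}
top {}
t 7.0 tcp [0.5   0.069 0.181] tipl [-0.0011  0.0721  0.031 ] graspl [-0.0011  0.0721  0.05  ] F [-5.9 -0.2  6.1] T [-0.23  0.83 -0.19] gap 0.0499 q [ 0.34  0.31 -0.69  1.87  0.22  1.05 -0.17]
[[0.962, -0.004, -0.272], [0.272, -0.001, 0.962], [-0.004, -1.0, -0.0]]
```

Call:
step_arm(deltas=[[[0,-0.0034,-0.0025],0],[[0,-0.0067,-0.0052],0],[[0,-0.0098,-0.008],0],[[0,-0.0128,-0.011],0],[[0,-0.0157,-0.0141],0],[[0,-0.0184,-0.0173],0],[[0,-0.0209,-0.0207],0],[[0,-0.0233,-0.0242],0],[[0,-0.0255,-0.0278],0],[[0,-0.0276,-0.0315],0],[[0,-0.0294,-0.0352],0],[[0,-0.0311,-0.0391],0],[[0,-0.0326,-0.0431],0],[[0,-0.0339,-0.0471],0],[[0,-0.035,-0.0512],0],[[0,-0.0359,-0.0553],0],[[0,-0.0366,-0.0595],0],[[0,-0.0371,-0.0637],0],[[0,-0.0374,-0.0679],0],[[0,-0.0375,-0.0721],0]])

```text
clock: 9.0
ee_pos: [0.5193, 0.0007, 0.2185]
ee_rot: [-1.559, -0.214, 0.22]
ft_force: [1.6, 5.2, -12.3]
finger_gap: 0.0497
```

Run:
```python
from h import *
look('f'); togo(0,.088)
```

```text
scene {'face': (-94.3, 1.0, 33), 'rim': (-92.5, 0.47, 34)}
top {}
t 9.1 tcp [0.5195 0.     0.2185] tipl [-0.0012  0.0004  0.0685] graspl [-0.0012  0.0004  0.0875] F [  2.7   3.5 -13.1] T [ 1.07 -0.59  0.09] gap 0.0495 q [ 0.45  0.29 -0.66  1.79  0.19  1.13  0.  ]
[[0.962, -0.004, -0.272], [0.272, -0.0, 0.962], [-0.004, -1.0, 0.001]]
t 9.1 tcp [0.5195 0.     0.2185] tipl [-0.0012  0.0004  0.0685] graspl [-0.0012  0.0004  0.0875] F [  2.7   3.5 -13.1] T [ 1.07 -0.59  0.09] gap 0.0495 q [ 0.45  0.29 -0.66  1.79  0.19  1.13  0.  ]
[[0.962, -0.004, -0.272], [0.272, -0.0, 0.962], [-0.004, -1.0, 0.001]]
phi 0 target [0.521 0.    0.219] delta [ 0.0012 -0.0005 -0.0004] turn about tool y -0.07636596260759171
```

Call:
step_arm(deltas=[[[0,0.0001,-0.0042],0],[[0,0.0004,-0.0084],0],[[0,0.0009,-0.0126],0],[[0,0.0016,-0.0168],0],[[0,0.0025,-0.0209],0],[[0,0.0036,-0.025],0],[[0,0.0049,-0.029],0],[[0,0.0064,-0.033],0],[[0,0.0081,-0.0368],0],[[0,0.0099,-0.0406],0],[[0,0.012,-0.0443],0],[[0,0.0142,-0.0479],0],[[0,0.0166,-0.0514],0],[[0,0.0191,-0.0548],0],[[0,0.0218,-0.058],0],[[0,0.0247,-0.0611],0],[[0,0.0277,-0.0641],0],[[0,0.0308,-0.0669],0],[[0,0.0341,-0.0696],0],[[0,0.0375,-0.0721],0]])

```text
clock: 11.1
ee_pos: [0.5402, -0.0726, 0.1843]
ee_rot: [-1.565, -0.214, 0.216]
ft_force: [-4.1, -6.3, 11.5]
finger_gap: 0.0498
```

Run:
```python
from h import *
look('g'); togo(0,.088)
i=cv2.imread('pics/g_scene.png');cv2.imwrite('pics/gz.png',cv2.resize(i[90:290,170:370],None,fx=3,fy=3))
```

```text
scene {'face': (-47.4, 1.0, 29), 'rim': (-47.2, 0.38, 22)}
top {'face': (-41.3, 0.23, 32), 'rim': (-46.8, 0.3, 24)}
t 11.2 tcp [ 0.5403 -0.0728  0.1838] tipl [-0.0012 -0.0754  0.0338] graspl [-0.0011 -0.0753  0.0528] F [-3.9 -6.7  8.2] T [-1.15  0.45  0.15] gap 0.05 q [ 0.53  0.36 -0.62  1.78  0.24  1.08  0.1 ]
[[0.963, -0.001, -0.27], [0.27, -0.005, 0.963], [-0.002, -1.0, -0.005]]
t 11.2 tcp [ 0.5403 -0.0728  0.1838] tipl [-0.0012 -0.0754  0.0338] graspl [-0.0011 -0.0753  0.0528] F [-3.9 -6.7  8.2] T [-1.15  0.45  0.15] gap 0.05 q [ 0.53  0.36 -0.62  1.78  0.24  1.08  0.1 ]
[[0.963, -0.001, -0.27], [0.27, -0.005, 0.963], [-0.002, -1.0, -0.005]]
phi 0 target [0.521 0.    0.219] delta [ 0.0008 -0.0355  0.0752] turn about tool y -0.21139624088814876
```

View pics/gz.png

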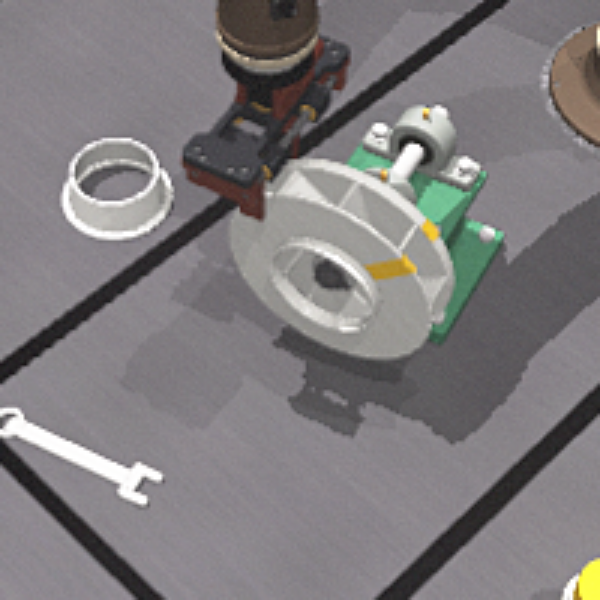

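Call:
step_arm(deltas=[[[0,0,0],0],[[0,0,0],0],[[0,0,0],0],[[0,0,0],0],[[0.001,-0.04,0],0],[[0.001,-0.08,0],0],[[0.001,-0.12,0],0],[[0.001,-0.14,0.03],0],[[0.001,-0.14,0.07],0],[[0.001,-0.14,0.11],0],[[0.001,-0.14,0.147],0],[[0.001,-0.14,0.147],0],[[0.001,-0.14,0.147],0]], fingers=0.0878)

```text
clock: 12.5
ee_pos: [0.5015, 0.0702, 0.3232]
ee_rot: [-1.566, -0.215, 0.217]
ft_force: [0.0, -0.1, -0.7]
finger_gap: 0.0876
```

Run:
```python
from h import *
look('i')
```

```text
scene {'face': (-108.4, 1.0, 33), 'rim': (-104.7, 0.33, 45)}
top {}
t 12.6 tcp [0.502  0.0684 0.3229] tipl [0.0006 0.071  0.1729] graspl [0.0007 0.0711 0.1919] F [-0.  -0.5  0.6] T [-0.06 -0.03  0.02] gap 0.0882 q [ 0.39  0.19 -0.72  1.66  0.14  1.35 -0.09]
[[0.963, -0.001, -0.268], [0.268, -0.006, 0.963], [-0.003, -1.0, -0.005]]
```

Call:
step_arm(deltas=[[[0,0,0],0],[[0,0,0],0],[[0,0,0],0],[[0,0,0],0],[[0,0,0],0],[[0,0,0],0],[[0,0,0],0],[[0,0,0],0],[[0,0,0],0],[[0,0,0],0],[[0,0,0],0],[[0,0,0],0],[[0,0,0],0],[[0,0,0],0],[[0,0,0],0],[[0,0,0],0],[[0,0,0],0],[[0,0,0],0],[[0,0,0],0],[[0,0,0],0]])

```text
clock: 14.6
ee_pos: [0.502, 0.0685, 0.3229]
ee_rot: [-1.566, -0.212, 0.215]
ft_force: [0.5, -0.1, -0.1]
finger_gap: 0.0881
```

Run:
```python
from h import *
look('j')
```

```text
scene {'face': (-109.9, 1.0, 33), 'rim': (-105.2, 0.36, 32)}
top {}
t 14.7 tcp [0.502  0.0684 0.3229] tipl [0.0006 0.071  0.1729] graspl [0.0007 0.0711 0.1919] F [-0.2 -0.4 -0.2] T [-0.05 -0.13  0.05] gap 0.0876 q [ 0.39  0.19 -0.72  1.66  0.14  1.35 -0.09]
[[0.963, -0.001, -0.268], [0.268, -0.006, 0.963], [-0.003, -1.0, -0.005]]
```

Call:
step_arm(deltas=[[[0,0,0],0],[[0,0,0],0],[[0,0,0],0],[[0,0,0],0],[[0,0,0],0],[[0,0,0],0],[[0,0,0],0],[[0,0,0],0],[[0,0,0],0],[[0,0,0],0],[[0,0,0],0],[[0,0,0],0]])

```text
clock: 15.9
ee_pos: [0.502, 0.0684, 0.3229]
ee_rot: [-1.566, -0.212, 0.215]
ft_force: [0.1, -0.0, -0.7]
finger_gap: 0.0877
```

Run:
```python
from h import *
look('k'); togo(-55,.088)
```

```text
scene {'face': (-109.9, 1.0, 33), 'rim': (-105.2, 0.36, 37)}
top {}
t 16.0 tcp [0.502  0.0684 0.3229] tipl [0.0006 0.071  0.1729] graspl [0.0007 0.0711 0.1919] F [-0.4  0.4  0.5] T [-0.03 -0.15 -0.02] gap 0.0877 q [ 0.39  0.19 -0.72  1.66  0.14  1.35 -0.09]
[[0.963, -0.001, -0.269], [0.269, -0.006, 0.963], [-0.003, -1.0, -0.005]]
t 16.0 tcp [0.502  0.0684 0.3229] tipl [0.0006 0.071  0.1729] graspl [0.0007 0.0711 0.1919] F [-0.4  0.4  0.5] T [-0.03 -0.15 -0.02] gap 0.0877 q [ 0.39  0.19 -0.72  1.66  0.14  1.35 -0.09]
[[0.963, -0.001, -0.269], [0.269, -0.006, 0.963], [-0.003, -1.0, -0.005]]
phi -55 target [0.501 0.069 0.181] delta [-0.0002  0.1414  0.0019] turn about tool y -0.2940909341724134
```

Run:
```python
from h import *
togo(58,.088,.0)
r=.088
f0=58
for lst in ([58-2.9*(i+1) for i in range(20)],[-2.9*(i+1) for i in range(20)]):
    print([[[0,float(round(-r*(np.cos(np.radians(f))-np.cos(np.radians(f0)))+0,4)),float(round(-r*(np.sin(np.radians(f))-np.sin(np.radians(f0))),4))],0] for f in lst]); f0=0
```

```text
t 16.0 tcp [0.502  0.0684 0.3229] tipl [0.0006 0.071  0.1729] graspl [0.0007 0.0711 0.1919] F [-0.4  0.4  0.5] T [-0.03 -0.15 -0.02] gap 0.0877 q [ 0.39  0.19 -0.72  1.66  0.14  1.35 -0.09]
[[0.963, -0.001, -0.269], [0.269, -0.006, 0.963], [-0.003, -1.0, -0.005]]
phi 58 target [ 0.541 -0.072  0.178] delta [ 0.0005  0.146  -0.1448] turn about tool y -0.2940909341724134
[[[0, -0.0037, 0.0025], 0], [[0, -0.0073, 0.0051], 0], [[0, -0.0108, 0.0079], 0], [[0, -0.0141, 0.0109], 0], [[0, -0.0172, 0.0141], 0], [[0, -0.0202, 0.0174], 0], [[0, -0.023, 0.0208], 0], [[0, -0.0256, 0.0244], 0], [[0, -0.0281, 0.0281], 0], [[0, -0.0303, 0.032], 0], [[0, -0.0324, 0.0359], 0], [[0, -0.0343, 0.04], 0], [[0, -0.0359, 0.0441], 0], [[0, -0.0373, 0.0483], 0], [[0, -0.0386, 0.0526], 0], [[0, -0.0396, 0.0569], 0], [[0, -0.0404, 0.0613], 0], [[0, -0.0409, 0.0657], 0], [[0, -0.0413, 0.0702], 0], [[0, -0.0414, 0.0746], 0]]
[[[0, 0.0001, 0.0045], 0], [[0, 0.0005, 0.0089], 0], [[0, 0.001, 0.0133], 0], [[0, 0.0018, 0.0177], 0], [[0, 0.0028, 0.022], 0], [[0, 0.004, 0.0263], 0], [[0, 0.0055, 0.0305], 0], [[0, 0.0071, 0.0347], 0], [[0, 0.009, 0.0387], 0], [[0, 0.011, 0.0427], 0], [[0, 0.0133, 0.0465], 0], [[0, 0.0157, 0.0502], 0], [[0, 0.0184, 0.0538], 0], [[0, 0.0212, 0.0573], 0], [[0, 0.0242, 0.0606], 0], [[0, 0.0273, 0.0637], 0], [[0, 0.0306, 0.0667], 0], [[0, 0.0341, 0.0695], 0], [[0, 0.0377, 0.0722], 0], [[0, 0.0414, 0.0746], 0]]
```

Call:
step_arm(deltas=[[[0,0,-0.04],0],[[0,0,-0.08],0],[[0,0,-0.12],0],[[0,0,-0.146],0],[[0,0,-0.146],0],[[0,0.05,-0.146],0],[[0,0.1,-0.146],0],[[0,0.135,-0.146],0],[[0,0.145,-0.146],-0.3],[[0,0.145,-0.146],-0.3]])

```text
clock: 17.0
ee_pos: [0.5405, -0.0722, 0.1781]
ee_rot: [-1.564, -0.216, 0.222]
ft_force: [0.7, 0.1, 0.3]
finger_gap: 0.0875
```

Call:
step_arm(deltas=[[[0,0,0],0],[[0,0,0],0],[[0,0,0],0],[[0,0,0],0],[[0,0,0],0],[[0,0,0],0],[[0,0,0],0],[[0,0,0],0]], fingers=0.03)

```text
clock: 17.8
ee_pos: [0.5401, -0.0727, 0.1783]
ee_rot: [-1.565, -0.215, 0.222]
ft_force: [-4.7, -1.7, 4.7]
finger_gap: 0.0501
```

Run:
```python
from h import *
look('l')
```

```text
scene {'face': (-109.3, 1.0, 36), 'rim': (-104.8, 0.36, 38)}
top {}
t 17.9 tcp [ 0.5401 -0.0727  0.1783] tipl [-0.0013 -0.0752  0.0283] graspl [-0.0012 -0.0751  0.0473] F [-4.5 -2.9  5.5] T [-0.34  0.71  0.18] gap 0.0499 q [ 0.52  0.37 -0.61  1.79  0.24  1.07  0.1 ]
[[0.962, -0.004, -0.274], [0.274, -0.006, 0.962], [-0.005, -1.0, -0.004]]
```

Call:
step_arm(deltas=[[[0,-0.0037,0.0025],0],[[0,-0.0073,0.0051],0],[[0,-0.0108,0.0079],0],[[0,-0.0141,0.0109],0],[[0,-0.0172,0.0141],0],[[0,-0.0202,0.0174],0],[[0,-0.023,0.0208],0],[[0,-0.0256,0.0244],0],[[0,-0.0281,0.0281],0],[[0,-0.0303,0.032],0],[[0,-0.0324,0.0359],0],[[0,-0.0343,0.04],0],[[0,-0.0359,0.0441],0],[[0,-0.0373,0.0483],0],[[0,-0.0386,0.0526],0],[[0,-0.0396,0.0569],0],[[0,-0.0404,0.0613],0],[[0,-0.0409,0.0657],0],[[0,-0.0413,0.0702],0],[[0,-0.0414,0.0746],0]])

```text
clock: 19.9
ee_pos: [0.52, -0.0017, 0.2196]
ee_rot: [-1.567, -0.214, 0.221]
ft_force: [4.3, -3.3, -13.7]
finger_gap: 0.0494
```

Call:
step_arm(deltas=[[[0,0.0001,0.0045],0],[[0,0.0005,0.0089],0],[[0,0.001,0.0133],0],[[0,0.0018,0.0177],0],[[0,0.0028,0.022],0],[[0,0.004,0.0263],0],[[0,0.0055,0.0305],0],[[0,0.0071,0.0347],0],[[0,0.009,0.0387],0],[[0,0.011,0.0427],0],[[0,0.0133,0.0465],0],[[0,0.0157,0.0502],0],[[0,0.0184,0.0538],0],[[0,0.0212,0.0573],0],[[0,0.0242,0.0606],0],[[0,0.0273,0.0637],0],[[0,0.0306,0.0667],0],[[0,0.0341,0.0695],0],[[0,0.0377,0.0722],0],[[0,0.0414,0.0746],0]])

```text
clock: 21.9
ee_pos: [0.499, 0.0723, 0.181]
ee_rot: [-1.566, -0.217, 0.221]
ft_force: [-9.4, 4.5, 12.7]
finger_gap: 0.0497
```

Run:
```python
from h import *
look('m')
```

```text
scene {'face': (157.2, 0.73, 33), 'rim': (153.5, 0.17, 22)}
top {}
t 22.0 tcp [0.499  0.0726 0.1806] tipl [-0.0012  0.0758  0.0306] graspl [-0.0011  0.0759  0.0496] F [-8.3  3.9 10.3] T [ 0.88  1.45 -0.18] gap 0.0499 q [ 0.33  0.31 -0.69  1.87  0.23  1.05 -0.18]
[[0.961, -0.002, -0.275], [0.275, -0.006, 0.961], [-0.004, -1.0, -0.005]]
```

Call:
step_arm(deltas=[[[0,0,0],0],[[0,0,0],0],[[0,0,0],0],[[0,0,0],0],[[0,-0.04,0],0],[[0,-0.08,0],0],[[0,-0.12,0],0],[[0,-0.14,-0.03],0],[[0,-0.14,-0.062],0],[[0,-0.14,-0.062],0],[[0,-0.14,-0.062],0],[[0,-0.14,-0.062],0],[[0,-0.14,-0.062],0],[[0,-0.14,-0.062],0],[[0,-0.14,-0.062],0],[[0,-0.14,-0.062],0],[[0,-0.14,-0.062],0],[[0,-0.14,-0.062],0],[[0,-0.14,-0.062],0],[[0,-0.14,-0.062],0]], fingers=0.0878)

```text
clock: 24.0
ee_pos: [0.5163, 0.0138, 0.3209]
ee_rot: [-1.566, -0.217, 0.221]
ft_force: [-0.5, -0.2, -0.4]
finger_gap: 0.0878
```

Run:
```python
from h import *
look('n')
```

```text
scene {'face': (-140.6, 1.0, 30), 'rim': (-143.2, 0.2, 21)}
top {}
t 24.1 tcp [0.5163 0.0138 0.3209] tipl [-0.0005  0.0145  0.1709] graspl [-0.0005  0.0146  0.1899] F [-0.2  0.5 -0.5] T [-0.07 -0.07 -0.06] gap 0.0875 q [ 0.45  0.21 -0.68  1.64  0.14  1.34  0.03]
[[0.961, -0.002, -0.275], [0.275, -0.006, 0.961], [-0.004, -1.0, -0.005]]
```

Call:
step_arm(deltas=[[[0,0,0],0],[[0,0,0],0],[[0,0,0],0],[[0,0,0],0],[[0,0,0],0],[[0,0,0],0],[[0,0,0],0],[[0,0,0],0],[[0,0,0],0],[[0,0,0],0],[[0,0,0],0],[[0,0,0],0],[[0,0,0],0],[[0,0,0],0],[[0,0,0],0],[[0,0,0],0],[[0,0,0],0],[[0,0,0],0],[[0,0,0],0],[[0,0,0],0]])

```text
clock: 26.1
ee_pos: [0.5163, 0.0138, 0.3209]
ee_rot: [-1.566, -0.217, 0.221]
ft_force: [0.0, 1.0, 0.3]
finger_gap: 0.0878
```

Run:
```python
from h import *
look('o')
```

```text
scene {'face': (-140.2, 1.0, 30), 'rim': (-142.2, 0.17, 19)}
top {}
t 26.2 tcp [0.5163 0.0139 0.3209] tipl [-0.0005  0.0146  0.1709] graspl [-0.0005  0.0147  0.1899] F [-0.3 -0.4 -0.2] T [-0.02 -0.09 -0.02] gap 0.0879 q [ 0.45  0.21 -0.68  1.64  0.14  1.34  0.03]
[[0.961, -0.002, -0.275], [0.275, -0.006, 0.961], [-0.004, -1.0, -0.005]]
```

Call:
step_arm(deltas=[[[0,0,0],0],[[0,0,0],0],[[0,0,0],0],[[0,0,0],0],[[0,0,0],0],[[0,0,0],0],[[0,0,0],0],[[0,0,0],0],[[0,0,0],0],[[0,0,0],0]])

```text
clock: 27.2
ee_pos: [0.5163, 0.0138, 0.3209]
ee_rot: [-1.566, -0.217, 0.221]
ft_force: [0.1, -0.5, 0.2]
finger_gap: 0.0878
```

Run:
```python
from h import *
look('p'); togo(-8,.088)
```

```text
scene {'face': (-140.2, 1.0, 30), 'rim': (-142.9, 0.2, 17)}
top {}
t 27.3 tcp [0.5163 0.0138 0.3209] tipl [-0.0005  0.0145  0.1709] graspl [-0.0005  0.0146  0.1899] F [-0.6 -1.1  0.3] T [-0.02 -0.04  0.02] gap 0.0878 q [ 0.45  0.21 -0.68  1.64  0.14  1.34  0.03]
[[0.961, -0.002, -0.275], [0.275, -0.006, 0.961], [-0.004, -1.0, -0.005]]
t 27.3 tcp [0.5163 0.0138 0.3209] tipl [-0.0005  0.0145  0.1709] graspl [-0.0005  0.0146  0.1899] F [-0.6 -1.1  0.3] T [-0.02 -0.04  0.02] gap 0.0878 q [ 0.45  0.21 -0.68  1.64  0.14  1.34  0.03]
[[0.961, -0.002, -0.275], [0.275, -0.006, 0.961], [-0.004, -1.0, -0.005]]
phi -8 target [0.517 0.012 0.218] delta [ 0.0009  0.1027 -0.0017] turn about tool y 0.09487870312958548
```

Call:
step_arm(deltas=[[[-0.0005,0.04,-0.002],0],[[-0.0005,0.08,-0.002],0],[[-0.0005,0.1,-0.002],0],[[-0.0005,0.103,-0.002],0],[[-0.0005,0.103,-0.002],0]])

```text
clock: 27.8
ee_pos: [0.5163, 0.0112, 0.2181]
ee_rot: [-1.565, -0.216, 0.222]
ft_force: [0.3, -0.2, -0.1]
finger_gap: 0.0879
```

Call:
step_arm(deltas=[[[0,0,0],0],[[0,0,0],0],[[0,0,0],0],[[0,0,0],0],[[0,0,0],0],[[0,0,0],0],[[0,0,0],0],[[0,0,0],0]], fingers=0.03)

```text
clock: 28.6
ee_pos: [0.5164, 0.0112, 0.2184]
ee_rot: [-1.565, -0.217, 0.221]
ft_force: [-0.9, -1.1, 3.3]
finger_gap: 0.0499
```

Call:
step_arm(deltas=[[[0,-0.0003,-0.002],0],[[0,-0.0005,-0.004],0],[[0,-0.0007,-0.006],0],[[0,-0.0008,-0.008],0],[[0,-0.0009,-0.01],0],[[0,-0.0009,-0.012],0],[[0,-0.0009,-0.014],0],[[0,-0.0008,-0.016],0],[[0,-0.0006,-0.018],0],[[0,-0.0004,-0.02],0],[[0,-0.0002,-0.022],0],[[0,-0.0001,-0.023],0],[[0,0,-0.0235],0],[[0,0,-0.0235],0],[[0,0,-0.0235],0]])

```text
clock: 30.1
ee_pos: [0.5228, -0.0116, 0.2186]
ee_rot: [-1.566, -0.217, 0.221]
ft_force: [-1.8, 3.2, 0.5]
finger_gap: 0.0495
```

Run:
```python
from h import *
look('q')
i=cv2.imread('pics/q_scene.png');cv2.imwrite('pics/qz.png',cv2.resize(i[90:290,170:370],None,fx=3,fy=3))
```

```text
scene {'face': (-128.1, 1.0, 34), 'rim': (-129.0, 0.17, 28)}
top {}
t 30.2 tcp [ 0.5228 -0.0115  0.2186] tipl [-0.0012 -0.0117  0.0686] graspl [-0.0012 -0.0115  0.0876] F [-1.5  1.8  0.5] T [ 0.81  0.24 -0.08] gap 0.05 q [ 0.46  0.29 -0.65  1.79  0.2   1.13  0.02]
[[0.961, -0.002, -0.275], [0.275, -0.006, 0.961], [-0.004, -1.0, -0.006]]
```

View pics/qz.png

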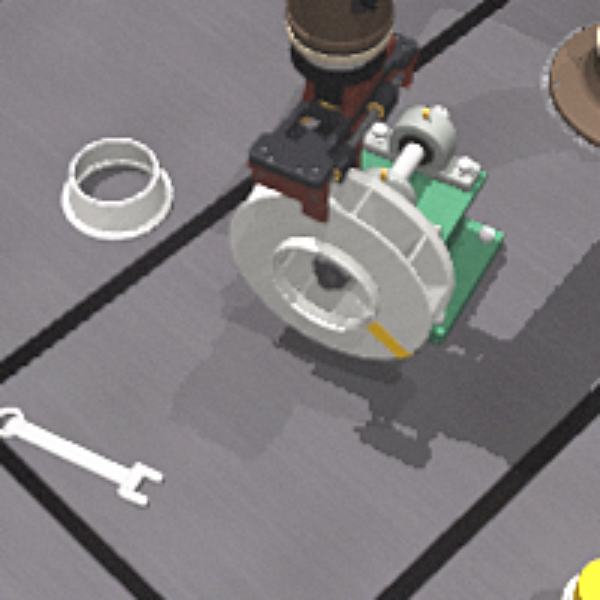

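The mark lies at about (390,340) in the crop, at −128°. The aim is −125°, so it needs about 3° more, or roughly 5 mm.

Call:
step_arm(deltas=[[[0,0.0003,-0.0017],0],[[0,0.0006,-0.0035],0],[[0,0.0008,-0.005],0],[[0,0.0008,-0.005],0],[[0,0.0008,-0.005],0],[[0,0.0008,-0.005],0]])

```text
clock: 30.8
ee_pos: [0.5243, -0.0167, 0.2179]
ee_rot: [-1.566, -0.216, 0.221]
ft_force: [-2.0, 1.4, 1.9]
finger_gap: 0.0498
```

Run:
```python
from h import *
look('r'); look('r2')
```

```text
scene {'face': (-125.7, 1.0, 33), 'rim': (-126.4, 0.2, 30)}
top {}
t 30.9 tcp [ 0.5243 -0.0166  0.2179] tipl [-0.0012 -0.0169  0.0679] graspl [-0.0011 -0.0168  0.0869] F [-2.3  0.5  2.3] T [ 0.51  0.26 -0.03] gap 0.0496 q [ 0.47  0.29 -0.65  1.78  0.2   1.13  0.03]
[[0.961, -0.002, -0.275], [0.275, -0.007, 0.961], [-0.004, -1.0, -0.006]]
scene {'face': (-125.7, 1.0, 33), 'rim': (-127.3, 0.2, 33)}
top {}
t 31.0 tcp [ 0.5242 -0.0166  0.2179] tipl [-0.0012 -0.0169  0.0679] graspl [-0.0012 -0.0168  0.0869] F [-2.1  0.7  2.3] T [ 0.43  0.31 -0.06] gap 0.0496 q [ 0.47  0.29 -0.65  1.78  0.2   1.13  0.03]
[[0.961, -0.002, -0.275], [0.275, -0.007, 0.961], [-0.004, -1.0, -0.006]]
```

Call:
step_arm(deltas=[[[0,0.0002,-0.0011],0],[[0,0.0002,-0.0011],0],[[0,0.0002,-0.0011],0],[[0,0.0002,-0.0011],0],[[0,0.0002,-0.0011],0],[[0,0.0002,-0.0011],0],[[0,0.0002,-0.0011],0],[[0,0.0002,-0.0011],0],[[0,0.0002,-0.0011],0],[[0,0.0002,-0.0011],0]])

```text
clock: 32.0
ee_pos: [0.5246, -0.0176, 0.2177]
ee_rot: [-1.566, -0.217, 0.221]
ft_force: [-2.5, 2.1, 3.5]
finger_gap: 0.0496
```

Run:
```python
from h import *
look('s')
for n in ('scene','top'):
    P,d=snap(n,'fin'+n)
    for q in ['cone_center','can_center','spanner']:
        for o in outline_of(n,q)[:1]:
            X=world(n,d,o['region']); print(n,q,round(o['confidence'],2),np.median(X,0).round(3),o['uv'])
```

```text
scene {'face': (-124.2, 1.0, 33), 'rim': (-125.4, 0.2, 34)}
top {}
t 32.1 tcp [ 0.5245 -0.0176  0.2177] tipl [-0.0012 -0.0179  0.0677] graspl [-0.0011 -0.0178  0.0867] F [-3.2  2.1  4. ] T [ 0.96  0.52 -0.  ] gap 0.0496 q [ 0.47  0.3  -0.65  1.78  0.2   1.13  0.03]
[[0.961, -0.002, -0.275], [0.275, -0.007, 0.961], [-0.004, -1.0, -0.006]]
scene cone_center 0.69 [ 0.549 -0.293  0.021] [209.9, 159.2]
scene can_center 0.85 [0.632 0.384 0.124] [366.9, 300.9]
scene spanner 0.56 [ 0.783 -0.088  0.008] [197.3, 241.0]
top cone_center 0.69 [ 0.541 -0.292  0.015] [358.1, 220.3]
top can_center 0.81 [0.605 0.357 0.132] [101.3, 198.5]
top spanner 0.98 [ 0.78  -0.092  0.008] [285.3, 131.8]
```

```bash
python3 -c "
from plant import sign_off; print(sign_off())"
```

```text
the job is handed in; nothing more can be done
None
```

The wheel is gripped and held with its heavy side straight down, within about 1° by the camera, and the job is handed in at about 32 s.

- **Finding the heavy side:** I turned the wheel by hand to lift the heavy side on one side and then the other. Each time I let it roll back until it stopped.
    - **Rolling back from one side:** the mark stopped at −109.9°.
    - **Rolling back from the other side:** it stopped at −140.2°. It had also stopped there at the start, because it was already rolling when I first looked.
    - **True bottom:** the midpoint is −125.0°, so it stops about 15° short on each side. That agrees with the 14–36° you gave.
- **Final position:** I pinched the rim near the top and turned the mark to −124.2° as read on the inlet face. The rim reading gave −125.4°. The finger opening is 49.6 mm and the wrist force about 5 N.
- **What didn't go as commanded:** the pads slipped on the faces. The two lifting strokes turned the wheel about 93° each, where I commanded 110° and 116°. That left the heavy side about 78° from the bottom on both. I made the last small corrections from the camera picture, not from the commanded angle.
- **Other checks:** the cone, can and spanner were found where they were at the start, within the network's few-mm scatter. The top camera could not see the mark at the end, so the final angle rests on the scene camera alone.

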